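# Refit the hotplate's control knob and switch it off

## Task

The control knob of the white table-top hotplate was pulled off for cleaning while the control was still turned on. Turn the knob so that its bore matches the flat of the D-shaped spindle and slide it fully home, then use it to turn the control anticlockwise until its nose points at the off mark, and let go. Leave everything else where it stands.

Things in the scene. Friction and masses are not known exactly. Their poses are not given: they have to be found in the camera images.
- knob: Loose pale silver control knob, about 45 g, upright on the worktop between hotplate and hob. Skirt 46 mm across, 14 mm high; on it a grip bar along x, 13 mm wide, top 38 mm above the underside, side faces parallel from x = -18 to +11 mm. Towards +x the bar tapers to a nose with a dark line on top: the pointer. Origin: centre of the underside; z up, x towards the nose.
- knob_bore (a point): Mouth of the blind D-shaped bore under the knob, at the knob's origin, axes as the knob's. 14 mm deep and across, 1 mm chamfer, its flat on the nose side, 3.5 mm from the axis: the knob goes on only with its nose pointing the way the spindle's flat faces, within about 5 degrees (the chamfers can forgive a little more at entry).
- knob_nose (a point): Tip of the knob's pointer nose, 26.5 mm from the knob's axis along its x and 30 mm above its underside; axes as the knob's.
- hotplate: White electric hotplate, 270 x 210 mm, fixed on the worktop. Origin: centre of its underside, z up, -x is its front. Flat top 70 mm above the worktop; dark round cooking plate, 145 mm across, 78 mm high, centred at x = +45 mm. At x = -95 mm, y = 0, is the bare control spindle in a ring of marks: a dark bar (off) on the +x side, then clockwise dots of growing size.
- knob_seat (a point): Fixed point on the spindle's axis at the top of the grey collar (33 mm across, 73 mm above the worktop) on which the knob's underside rests when fully home; axes as the hotplate's.
- off_mark (a point): Centre of the off mark, a dark bar 10 mm long on the hotplate's top, 34 mm from the spindle's axis towards the cooking plate (+x of the hotplate).
- spindle_tip (a point): Top of the steel control spindle, on its axis, 12 mm above knob_seat. Upright D-shaft 13 mm across with one flat, 3 mm from the axis; its top 2.5 mm are chamfered by 1 mm. The point turns with the spindle: its x axis is the way the flat faces.
- spindle (a joint): Angle of the spindle, rad: 0 = off, where it meets an end stop and its flat faces the off mark; grows clockwise seen from above (hotter) up to 4.4. Light even friction of 0.03 N m; it stays where it is left. The knob has about 5 degrees of play on it either way.
- scourer: Bystander: bronze scourer pad, 48 x 91 x 36 mm, lying near the front edge before the hob.
- tea_spoon: Bystander: teaspoon, 132 mm long, lying at the front edge before the hotplate.
- garlic: Bystander: garlic bulb, 56 mm, behind the knob beside the hotplate.
- mug: Bystander: mug, 82 mm across and 94 mm high, behind the garlic.
- lime: Bystander: lime, 48 mm, behind the hotplate.
Things that resemble listed ones, but are neither listed nor needed, are in the scene too. What is shaped like the knob but blue, orange or turquoise is not meant.

How it is judged (in metres and radians):
On the way, in this order (a step that is already met when the one before it is completed fails the run):
1. the knob is slid fully home on the spindle, with the control still on (z of knob in the frame of knob_seat below 0.003 m and horizontal distance between knob and knob_seat below 0.003 m and angle between knob's own z axis and vertical below 0.1 rad), for 0.1 s.
2. the control is turned back to off with the knob (value of joint spindle below 0.25 rad and z of knob in the frame of knob_seat below 0.004 m), for 0.1 s.
At the end, for the whole second after the job is handed in: The knob sits fully home on the spindle (underside within 3 mm of its seat and centred within 3 mm, upright), the spindle is within 0.25 rad of its off stop, the nose points at the off mark (tip within 7 mm to either side, about 15 degrees), and the knob is released and at rest (all of step 1 and value of joint spindle below 0.25 rad and x of knob_nose in the frame of knob_seat above 0.02 m and y of knob_nose in the frame of knob_seat between -0.007 and 0.007 m and linear speed of knob below 0.02 m/s); the robot touches nothing.
It fails at once if a bystander is pushed more than 4 cm from its place (distance of any of scourer, tea_spoon, garlic, mug, lime from where it was at the start of the episode above 0.04 m).
It also fails if it takes over 43 s, if anything falls off the work surface, if the arm or the gripper's body presses on something with over 40 N, if the wrist force passes 120 N, or if a joint passes its speed limit or range.

## Robot

A 6-joint arm with a two-finger parallel gripper is mounted at the origin on a cart in front of the work surface, level with it; the furniture and walls round the work are solid. World frame = base frame: x ahead of the robot, y to its left, z up, the work surface at z = 0. Lengths are in m, angles in degrees, forces in N, time in s.
With the tool pointing down it reaches from about 0.35 to 0.775 m from the base axis. Payload 7.3 kg.
Tool frame: the origin (TCP) lies on the centre line of the jaws, within the pads' length; the fingertips stand 25 mm ahead of it and the grasp point (between the pads) lies 6 mm ahead of it; z points along the fingers, y is the line along which they close (so a half turn about z gives the same grasp; the last joint's range is limited). The gripper opens to 92 mm and grips with 3 to 60 N. Pads are 19 mm wide; open, the fingers measure 130 mm over their backs; the gripper's body (75 mm by 190 mm) begins 47 mm behind the grasp point.
Start: joints at [67.838, 19.595, 87.324, -0, 73.075, -8.365], TCP at [0.125, 0.51, 0.252] pointing down, gripper open.
Joint ranges: [-145.02, 145.02], [-44.19, 115.74], [2.07, 154.8], [-57.11, 237.11], [16.16, 152.29], [-177.93, 177.93]. Speed limits (degrees/s): [147.25, 147.25, 180, 180, 180, 180].

## Interface

Orientations are given as a 3x3 rotation matrix whose columns are the frame's x, y, z axes.
In Python, from workcell import arm, vision gives the robot as it stands. The module is installed in compiled form; this text tells all that it offers. Calls block until the motion is done:
- arm.move_ptp(position, orientation): joint-space move of the TCP to a pose.
- arm.move_linear(position, rotation=None, rate=0.15, f_stop=None): straight line of the TCP; rotation=None keeps the orientation; rate is the mean speed in m/s. With f_stop (N) it stops when the force on the tool has changed by that much, and returns True; else False.
- arm.move_j(angles): joint-space move.
- arm.set_gripper(opening, newtons=None): finger opening in m; newtons is the grip in N (None keeps the last); returns when the fingers have stopped.
- arm.pause(seconds).
- arm.solve_ik(position, orientation): joint angles nearest the present ones, or None.
- arm.read_state(): the state.
- vision.snapshot(name): name is "side" or "top"; returns a dict with "color" (400x640x3 uint8, blue, green, red), "intrinsics" (3x3 intrinsics, pixels), "R" (3x3) and "t" (3): a world point X has camera coordinates R X + t. Camera axes: x right, y down, z forward; pixel columns grow to the right and rows downward; lengths in m; the calibration is good to about 2 mm. A picture is of the moment at which its call begins. There is no depth.
A pose or a line that the arm cannot do raises arm.Unreachable and nothing moves.
- arm.sign_off(): hands the job in; it is judged then, once.
The state is a dict: "clock": time; "joint_positions": joint angles; "joint_velocities": joint speeds; "joint_efforts": joint torques, N m; "tool_pos": TCP position; "ee_rot": TCP orientation; "force": force on the tool from outside, world axes, zero at the start; "ft_torque": the same for the moment, N m; "finger_gap": finger opening in m; "gripper_force": force on a finger pad.
Only numpy, scipy, OpenCV 4.12 (cv2) and the standard library are available. Lean on these libraries where they do the work, as an engineer would, in place of code of your own. Each camera call takes 0.05 s, during which the arm holds its last target. There are 200 camera calls.

## Working session

There is one attempt and no reset: what is moved stays moved. The work goes in short steps, each a Python script; the robot and the scene stay as the last script left them, time stands still between calls to the robot, and variables do not carry over. Pictures are saved under pics/ and viewed, at most 10 in all, crops included, and the job is handed in when it is done.

```bash
mkdir -p pics; python3 - <<'E'
from workcell import arm, vision
import cv2,pickle
for n in("top","side"):
    s=vision.snapshot(n); cv2.imwrite(f"pics/{n}0.png",s["color"]); pickle.dump(s,open(f"{n}0.pkl","wb"))
    print(n,s["intrinsics"].tolist(),(-s["R"].T@s["t"]).round(3),s["R"].round(3).tolist())
print(arm.read_state()["clock"])
E
```

```text
top [[520.1328363587767, 0.0, 321.9791428576297], [0.0, 520.1328363587767, 199.21234528332812], [0.0, 0.0, 1.0]] [-0.132 -0.227  1.429] [[0.282, -0.959, -0.004], [-0.841, -0.245, -0.483], [0.462, 0.14, -0.876]]
side [[505.82545238545805, 0.0, 320.19896831237094], [0.0, 505.82545238545805, 205.3160506986442], [0.0, 0.0, 1.0]] [ 0.462 -1.056  0.724] [[0.995, -0.101, 0.022], [-0.034, -0.526, -0.85], [0.097, 0.844, -0.527]]
0.1
```

View pics/top0.png

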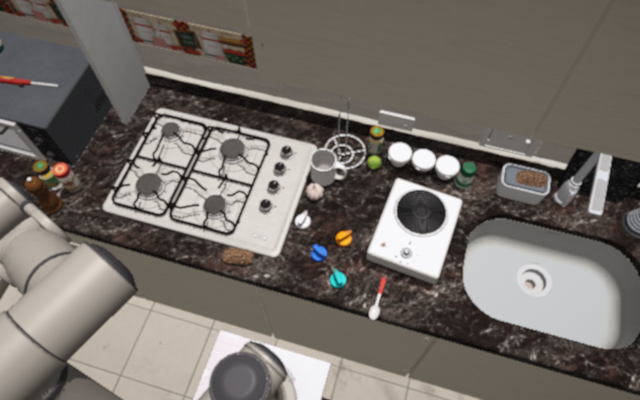

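View pics/side0.png

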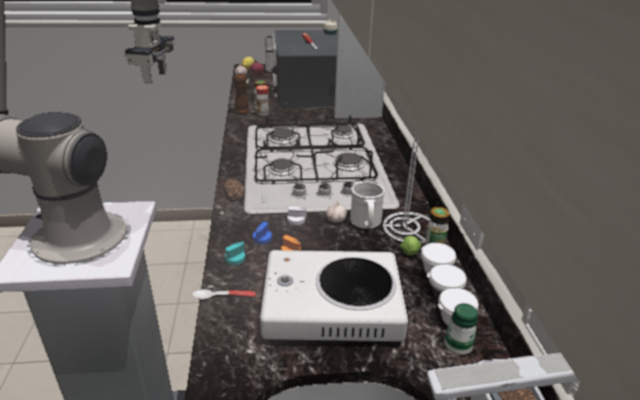

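Top view: candidates are the pale knob (303,219), blue (319,253), orange (344,238), turquoise (338,279) and the black hob knobs (266–287,152–207). I choose the pale one at top (303,219), side (297,214). The spindle is at top (406,253), side (285,281). Next is one close crop of both.

```bash
cat > h.py <<'E'
import numpy as np,cv2
def ray(s,u,v):
    d=s["R"].T@np.linalg.solve(s["intrinsics"],[u,v,1]); return -s["R"].T@s["t"],d/np.linalg.norm(d)
def plane(s,u,v,z):
    c,d=ray(s,u,v); return c+d*(z-c[2])/d[2]
def tri(a,ua,b,ub):
    A=0;B=0;R=[ray(a,*ua),ray(b,*ub)]
    for c,d in R: P=np.eye(3)-np.outer(d,d);A=A+P;B=B+P@c
    X=np.linalg.solve(A,B); return X,[np.linalg.norm(np.cross(X-c,d)) for c,d in R]
def proj(s,X):
    p=s["intrinsics"]@(s["R"]@np.asarray(X)+s["t"]); return p[:2]/p[2]
def crop(im,u,v,w,h,k):
    return cv2.resize(im[v-h:v+h,u-w:u+w],None,fx=k,fy=k,interpolation=cv2.INTER_CUBIC)
E
python3 - <<'E'
import pickle,cv2,numpy as np
from h import *
t=pickle.load(open("top0.pkl","rb"));s=pickle.load(open("side0.pkl","rb"))
I=[crop(t["color"],303,219,20,15,10),crop(t["color"],406,253,20,15,10),crop(s["color"],297,214,20,15,10),crop(s["color"],285,281,20,15,10)]
cv2.imwrite("pics/c1.png",np.vstack([np.hstack(I[:2]),np.hstack(I[2:])]))
print("knob",tri(t,(303,219),s,(297,214)),plane(t,303,219,.02),"spin",tri(t,(406,253),s,(285,281)),plane(t,406,253,.08))
# hotplate: white mask top
for n,S,c in(("t",t,(415,270)),("s",s,(300,300))):
    pass
hsv=cv2.cvtColor(t["color"],cv2.COLOR_BGR2HSV)
m=((hsv[...,2]>150)&(hsv[...,1]<50)).astype(np.uint8); m[:,:360]=0;m[:,470:]=0;m[:175]=0;m[290:]=0
c=max(cv2.findContours(m,0,2)[0],key=cv2.contourArea)
q=cv2.approxPolyDP(cv2.convexHull(c),5,True)[:,0]
for p in q: print(p,plane(t,*p,.07).round(4))
E
```

```text
knob (array([0.52898938, 0.03382705, 0.02052033]), [np.float64(0.0007145984688226534), np.float64(0.0007145984688227213)]) [0.53000003 0.03415227 0.02      ] spin (array([ 0.48508139, -0.28612162,  0.07070385]), [np.float64(9.633275528153913e-05), np.float64(9.633275528139167e-05)]) [ 0.48096055 -0.2856884   0.08      ]
[397 178] [ 0.7203 -0.2086  0.07  ]
[461 200] [ 0.6986 -0.4079  0.07  ]
[438 277] [ 0.4401 -0.3854  0.07  ]
[368 253] [ 0.4555 -0.1833  0.07  ]
```

View pics/c1.png

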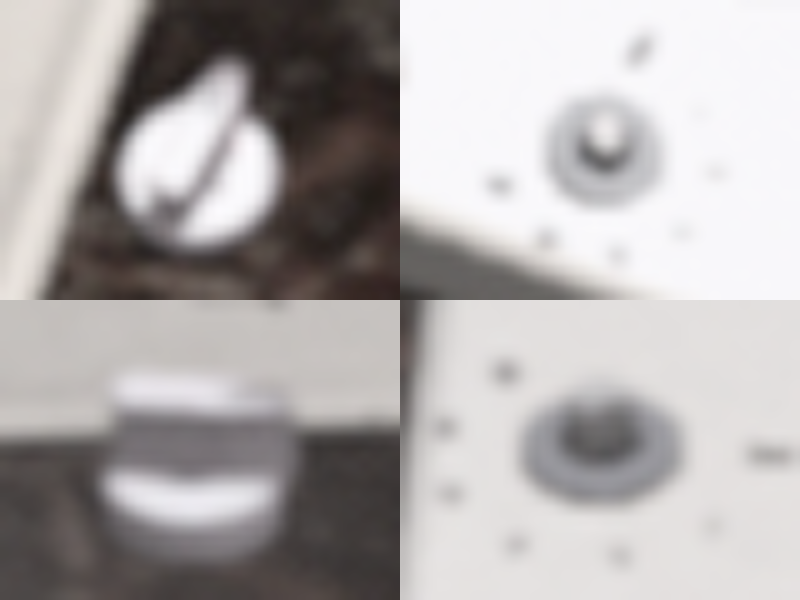

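Crop: pale knob, skirt centre about top (303,221), nose towards (307,210), so facing away from the robot. The spindle stands in its grey collar at top (406.3,253.2) and side (285,281); off mark at top (410,243). The flat needs a closer look.

```bash
python3 - <<'E'
import pickle,cv2,numpy as np
from h import *
t=pickle.load(open("top0.pkl","rb"));s=pickle.load(open("side0.pkl","rb"))
def up(S,u,v,w,h,k): return crop(S["color"],u,v,w,h,k)
def ell(S,u,v,w,h,lo,hi,k=8):
    g=cv2.cvtColor(up(S,u,v,w,h,k),cv2.COLOR_BGR2GRAY); m=((g>lo)&(g<hi)).astype(np.uint8)
    cs=cv2.findContours(m,0,2)[0]; c=max(cs,key=cv2.contourArea)
    return lambda p:(np.array(p)+.5)/k-.5+[u-w,v-h], cv2.convexHull(c)
f,c=ell(t,406,253,9,8,-1,215); e=cv2.fitEllipse(c); ct=f(e[0]); print("collar top",ct,np.array(e[1])/8,plane(t,*ct,.0725).round(4))
f,c=ell(s,285,281,10,8,-1,190); e=cv2.fitEllipse(c); cs=f(e[0]); print("collar side",cs,np.array(e[1])/8,plane(s,*cs,.0725).round(4))
print("tri",tri(t,ct,s,cs))
# off mark
for S,u,v,w,h in((t,410,243,4,4),(s,305,281,5,3)):
    g=255.-cv2.cvtColor(S["color"],cv2.COLOR_BGR2GRAY)[v-h:v+h+1,u-w:u+w+1]; g-=np.median(g); g[g<12]=0
    m=cv2.moments(g.astype(np.float32)); p=(m["m10"]/m["m00"]+u-w,m["m01"]/m["m00"]+v-h); print("off",p,plane(S,*p,.07).round(4))
# knob
f,c=ell(t,303,219,13,13,120,256)
hull=f(c[:,0]); print("knob hull x",hull.min(0),hull.max(0))
n=hull[np.argmax(np.hypot(*(hull-[302.8,221.]).T))]; print("nose px",n,plane(t,*n,.034).round(4))
g=lambda S,u,v,w,h,k:cv2.convertScaleAbs(up(S,u,v,w,h,k))
def stretch(a): return cv2.normalize(a,None,0,255,cv2.NORM_MINMAX)
cv2.imwrite("pics/c2.png",np.hstack([stretch(g(t,406,253,8,8,25)),stretch(g(s,285,279,8,8,25))]))
E
```

```text
collar top [405.74415874 252.93714046] [10.92605495 11.56416512] [ 0.4844 -0.2853  0.0725]
collar side [284.64031887 280.56447792] [11.70488739 16.63100052] [ 0.4843 -0.287   0.0725]
tri (array([ 0.48456961, -0.28541304,  0.0713766 ]), [np.float64(0.00027967746499107395), np.float64(0.0002796774649909875)])
off (409.07272727272726, 243.34242424242424) [ 0.5171 -0.2884  0.07  ]
off (301.7926267281106, 281.05760368663596) [ 0.518 -0.288  0.07 ]
knob hull x [294.0625 209.9375] [310.6875 228.1875]
nose px [305.8125 209.9375] [0.5551 0.0326 0.034 ]
```

View pics/c2.png

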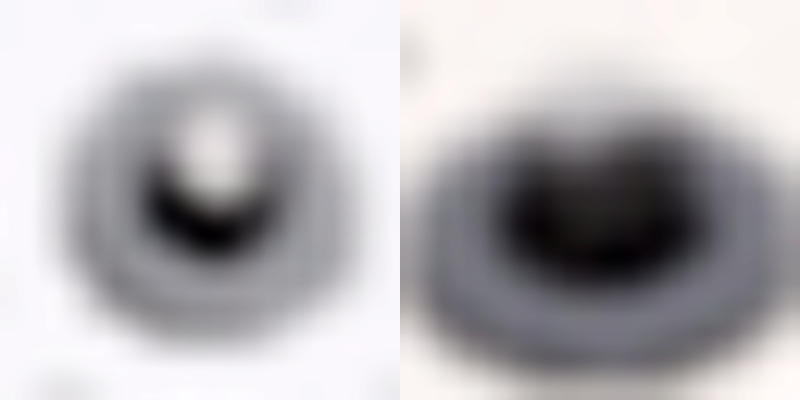

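```bash
python3 - <<'E'
import pickle,cv2,numpy as np
from h import *
t=pickle.load(open("top0.pkl","rb"));s=pickle.load(open("side0.pkl","rb"))
A=np.array([.4845,-.2857]); 
for S,u0,v0,u1,v1,c in((t,402,246,410,257,(405.744,252.937)),(s,278,274,292,286,(284.64,280.564))):
    off=np.array(c)-proj(S,[*A,.0725])
    P=lambda x,y,z:(proj(S,[A[0]+x,A[1]+y,z])+off).round(2)
    print("tip",P(0,0,.085),"base",P(0,0,.073),"dx+5",P(.005,0,.085)-P(0,0,.085),"dy+5",P(0,.005,.085)-P(0,0,.085))
    g=cv2.cvtColor(S["color"],cv2.COLOR_BGR2GRAY); print("cols",u0,u1-1)
    for v in range(v0,v1): print(v,g[v,u0:u1])
d=np.array([.5551,.0326])
print(plane(t,302.4,220.3,.010).round(4))
# knob side silhouettes: dark bar side faces
# bar line in top: dark line between bar and skirt; fit
g=cv2.cvtColor(t["color"],cv2.COLOR_BGR2GRAY)
for v in range(207,231): print(v,g[v,291:313])
E
```

```text
tip [406.36 251.18] base [405.77 252.87] dx+5 [ 0.37 -1.58] dy+5 [-1.76 -0.46]
cols 402 409
246 [248 248 247 245 243 244 248 249]
247 [242 236 233 229 225 229 236 243]
248 [228 211 204 205 207 208 213 228]
249 [211 198 194 205 217 212 202 208]
250 [200 190 190 214 231 219 197 193]
251 [193 177 166 205 229 216 183 181]
252 [191 166 133 172 205 195 164 172]
253 [189 165 113 115 140 138 137 172]
254 [186 175 146 117 102 119 152 181]
255 [182 188 183 168 154 164 183 193]
256 [182 180 189 191 190 192 195 196]
tip [284.55 275.63] base [284.64 280.37] dx+5 [ 2.56 -0.12] dy+5 [-0.11 -1.63]
cols 278 291
274 [223 224 221 217 211 206 204 202 204 208 214 219 222 223]
275 [222 218 210 199 191 189 189 185 181 182 191 205 214 220]
276 [212 200 187 168 158 164 165 155 145 146 158 177 193 207]
277 [193 174 159 140 127 133 134 124 117 120 134 154 168 184]
278 [172 157 144 122 105 110 112 110 106 106 123 143 154 164]
279 [158 152 137 107  93 100 105 104 101  97 110 134 151 157]
280 [155 152 138 108  91  94  98  94  92  90 106 131 151 156]
281 [151 153 146 126 108  97  92  88  92 105 124 143 152 153]
28
[... 1802 characters left out ...]
 48  83 166 217 216 181 171 184 174 157 191 223 241 249 249 241
 208 141  78  61]
224 [ 75  67  60  69 133 192 193 147 118 121 132 176 222 243 249 249 243 223
 178 109  63  55]
225 [ 85  80  74  69  91 136 146 125 111 110 147 205 238 248 248 242 223 186
 129  74  55  49]
226 [ 85  79  69  69  74  91 109 118 121 135 178 220 237 238 232 215 182 132
  84  58  51  45]
227 [ 76  74  66  68  70  67  84 102 117 142 181 206 210 200 181 152 120  88
  67  58  51  46]
228 [ 67  58  54  57  56  47  51  69  89 107 131 143 140 128 109  88  79  77
  74  70  59  47]
229 [65 54 46 49 47 43 40 44 54 70 77 78 76 70 61 59 68 78 78 74 58 49]
230 [74 66 59 53 53 58 63 67 66 64 65 61 59 56 54 52 58 67 71 65 56 53]
```

The crops show the spindle's top face narrowed in the top view along the image's u axis (about world y). The side view shows an evenly shaded wall facing the camera, edges at u = 282 and 287. So the flat faces about world −y (yaw about −90°, uncertain by 30° or so). Next I refine the knob's centre and check reach.

```bash
cat >> h.py <<'E'
from scipy.spatial.transform import Rotation as Ro
def down(yaw):  # tool x along the bar at yaw (deg), z down
    c,s=np.cos(np.radians(yaw)),np.sin(np.radians(yaw)); return np.array([[c,s,0],[s,-c,0],[0,0,-1.]])
E
python3 - <<'E'
import pickle,numpy as np
from h import *
from workcell import arm
t=pickle.load(open("top0.pkl","rb"));s=pickle.load(open("side0.pkl","rb"))
g=cv2.cvtColor(s["color"],cv2.COLOR_BGR2GRAY)
for v in range(207,227): print(v,g[v,284:312])
# dark line of bar's side foot/edge, top view
L=np.array([[302,223],[302.7,222],[303.2,221],[304,220],[304.5,219],[305,218],[305.2,217],[305.9,216]])
W=np.array([plane(t,*p,.026)[:2] for p in L]); d=np.linalg.svd(W-W.mean(0))[2][0]; d*=np.sign(d[0]); print("bar yaw",np.degrees(np.arctan2(d[1],d[0])))
for us in(295.5,296,296.5):
    a=[plane(t,302.375,v,.007)[:2] for v in(215,225)];b=[plane(s,us,v,.007)[:2] for v in(205,225)]
    k=np.linalg.solve(np.c_[a[1]-a[0],b[0]-b[1]],b[0]-a[0]); print(us,(a[0]+k[0]*(a[1]-a[0])).round(4))
for y in(-14,166,):
    print(y,np.round(arm.solve_ik([.53,.037,.041],down(y)),1))
for y in(-5,-90,-150,175,90): 
    q=arm.solve_ik([.4845,-.2857,.13],down(y)); print(y,None if q is None else np.round(q,1))
E
```

```text
207 [188 187 187 192 204 220 226 228 227 227 227 226 225 223 219 212 203 193
 186 183 182 185 190 193 193 193 193 194]
208 [189 189 189 190 200 214 221 223 223 224 224 225 226 226 222 213 200 191
 185 182 178 181 189 195 197 197 197 198]
209 [193 194 192 186 179 183 189 191 193 196 197 199 204 209 208 203 197 192
 189 184 176 174 185 196 200 199 199 199]
210 [196 195 193 181 157 140 137 140 143 145 147 149 154 160 163 164 163 160
 157 154 149 151 165 182 187 186 185 184]
211 [181 181 178 165 137 117 111 111 112 113 112 114 115 115 116 119 121 118
 119 121 121 124 132 142 145 144 142 140]
212 [142 139 135 128 117 112 112 112 113 111 112 114 113 111 110 113 115 117
 116 120 118 115 105  94  86  85  84  82]
213 [ 91  90  92  97 104 111 115 115 115 115 116 116 115 115 114 117 120 122
 122 123 121 116  98  73  59  59  58  57]
214 [ 75  76  81  91 105 115 115 115 114 115 115 116 116 115 115 117 120 123
 123 124 124 117 101  73  58  58  60  58]
215 [ 72  74  82 102 123 131 130 128 124 121 117 114 114 116 119 121 124 127
 128 129 127 117  99  73  60  61  60  62]
216 [ 67  70  87 126 162 178 
[... 918 characters left out ...]
 61]
224 [ 93  92  81  72  72  78  84  89  95 101 105 107 110 112 114 112 108  98
  85  75  69  65  61  61  61  59  60  57]
225 [88 87 79 72 74 78 80 81 83 83 85 84 84 86 88 89 86 81 75 70 68 66 65 60
 61 59 58 55]
226 [79 79 76 73 73 77 80 80 76 71 70 69 70 70 71 74 74 74 71 72 70 70 66 66
 67 64 59 56]
bar yaw -8.86815226063877
295.5 [0.5246 0.0349]
296 [0.5259 0.0354]
296.5 [0.5272 0.0358]
-14 [ -4.3  35.2 100.1  -0.   44.7  99.7]
166 [ -4.3  35.2 100.1  -0.   44.7 -80.3]
-5 [-38.3  30.4  90.7  -0.   58.8  56.7]
-90 [-38.3  30.4  90.7  -0.   58.8 141.7]
-150 [ -38.3   30.4   90.7   -0.    58.8 -158.3]
175 [ -38.3   30.4   90.7   -0.    58.8 -123.3]
90 [-38.3  30.4  90.7  -0.   58.8 -38.3]
```

```bash
python3 - <<'E'
import numpy as np,pickle
from h import *
from workcell import arm,vision
R=down(-11); x,y=.5265,.036
arm.set_gripper(.05)
arm.move_ptp([x,y,.13],R)
arm.move_linear([x,y,.0415],f_stop=8)
print(arm.read_state()["tool_pos"])
arm.set_gripper(.0,25)
st=arm.read_state(); print("gap",st["finger_gap"],st["gripper_force"],st["clock"])
arm.move_linear([x,y,.19])
arm.move_ptp([.4845,-.2857,.19],down(-90))
for n in("top","side"):
    s=vision.snapshot(n); pickle.dump(s,open(f"{n}1.pkl","wb")); 
    X=[.4845,-.2857,.165]; u,v=proj(s,X).astype(int); cv2.imwrite(f"pics/{n}1.png",crop(s["color"],u,v,40,40,9)[:,:])
    print(n,u,v)
a,b=[cv2.imread(f"pics/{n}1.png") for n in("top","side")]; cv2.imwrite("pics/held.png",cv2.resize(np.hstack([a,b]),(800,400)))
st=arm.read_state(); print(st["finger_gap"],st["force"].round(1) if hasattr(st["force"],"round") else st["force"],st["clock"],st["tool_pos"])
E
```

```text
[0.52702402 0.03619297 0.04211202]
gap 0.012801601399549221 25.00028818845749 4.6167
top 410 239
side 284 242
0.012692602315847458 [ 0.7 -0.3  0.6] 7.0917 [ 0.48503539 -0.28440075  0.18997128]
```

View pics/held.png

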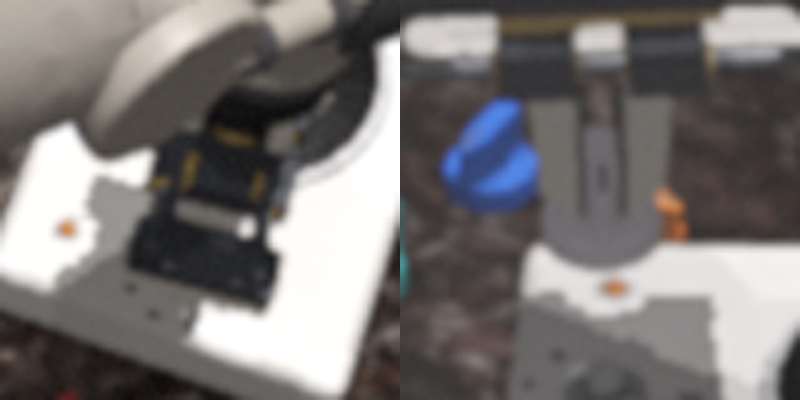

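The held view shows the knob upright between the pads, nose to the side camera, skirt centred at side crop (602,235). Now I measure its offset in the hand from the skirt's extents.

```bash
python3 - <<'E'
import numpy as np,pickle
from h import *
from workcell import arm
s=pickle.load(open("side1.pkl","rb"))
g=cv2.cvtColor(s["color"],cv2.COLOR_BGR2GRAY)
print("cols 268..299")
for v in range(243,258,1): print(v,g[v,268:300])
T=np.array([.4850,-.2844]); U=.148
print("edgeL/R z.014",proj(s,[T[0]-.023,T[1],U+.014]),proj(s,[T[0]+.023,T[1],U+.014]),proj(s,[T[0]-.023,T[1],U]),proj(s,[T[0]+.023,T[1],U]))
print("front bottom",proj(s,[T[0],T[1]-.023,U]),"per +5mm y",proj(s,[T[0],T[1]-.018,U]))
print("seen spindle tri bias: predicted collar", proj(s,[.4845,-.2857,.0725]),"seen 284.64 280.56")
print(arm.read_state()["tool_pos"])
E
```

```text
cols 268..299
243 [ 63  60  59  66  83 101 109 107 108 110 107  95  84  92 101 108 109 106
 102  89  81  92 105 109 109 106 112 123 137 140 141 133]
244 [ 66  65  65  72  90 103 108 107 108 109 107  98  90  93 103 105 108 106
 101  92  86  94 105 109 108 107 107 107 107 109 114 110]
245 [ 69  68  69  75  92 105 108 108 108 109 107 104  95  98 104 106 107 106
 102  99  96 101 106 111 109 108 107 104  98  90  92  93]
246 [ 71  68  70  77  91 106 109 109 109 109 109 107 104 104 105 108 108 107
 104 101 104 107 109 108 109 109 107 104  97  91  93  97]
247 [ 71  68  68  75  90 105 110 109 110 109 108 110 109 107 106 108 109 107
 106 106 107 109 110 108 110 109 108 104  96  89  96 108]
248 [ 69  66  65  71  89 103 109 111 110 109 110 110 109 108 109 108 111 110
 108 109 109 110 110 112 110 110 107 102  94  90  95 106]
249 [ 71  67  68  79  91 105 108 110 111 112 113 111 112 111 109 109 112 111
 109 110 112 113 112 111 111 108 105 104 101 100 103 109]
250 [ 77  75  94 114 120 114 109 110 110 111 113 115 114 113 112 111 111 111
 112 113 112 114 113 111 109 108 110 124 138 145 147 146]
251 [ 
[... 567 characters left out ...]
221 214 201 187 175 162 149 141 139 139 141
 146 154 170 184 195 206 217 224 226 227 226 227 226 227]
256 [126 177 207 218 223 226 227 226 225 222 217 212 203 193 188 184 179 177
 178 189 203 214 220 223 226 227 227 226 226 226 226 227]
257 [137 181 206 216 223 225 226 226 226 226 225 224 221 220 216 210 199 189
 185 191 203 215 222 226 227 227 226 226 226 227 227 227]
edgeL/R z.014 [271.9768747  243.40545919] [296.50958473 242.39521438] [272.18267642 249.41187047] [296.52590125 248.3813764 ]
front bottom [284.8887359 256.3236052] per +5mm y [284.77696165 254.68272865]
seen spindle tri bias: predicted collar [284.72431579 280.14524826] seen 284.64 280.56
[ 0.48503539 -0.28440075  0.18997128]
```

```bash
cat >> h.py <<'E'
A=np.array([.4845,-.2863]); OFF=.0022
def pose(yaw,z,dx=0,dy=0):
    y=np.radians(yaw); return [A[0]+OFF*np.cos(y)+dx,A[1]+OFF*np.sin(y)+dy,z],down(yaw)
E
python3 - <<'E'
from h import *
from workcell import arm
p,R=pose(-90,.14)
arm.move_linear(p,R); a=np.array(arm.read_state()["tool_pos"]); print("cmd",np.round(p,4),"got",a.round(4))
hit=arm.move_linear([p[0],p[1],.1145],rate=.03,f_stop=6)
s=arm.read_state(); print(hit,np.round(s["tool_pos"],4),np.round(s["force"],1),np.round(s["ft_torque"],2),s["clock"],s["finger_gap"])
E
```

```text
cmd [ 0.4845 -0.2885  0.14  ] got [ 0.4849 -0.2881  0.1403]
True [ 0.4846 -0.2888  0.126 ] [-1.2  0.4  6.2] [ 0.09  0.24 -0.03] 8.125 0.012458877957802738
```

```bash
cat > scan.py <<'E'
from h import *
from workcell import arm
def scan(yaws,z0=.1275,dx=0,dy=0):
    for y in yaws:
        p,R=pose(y,z0,dx,dy)
        arm.move_linear([*arm.read_state()["tool_pos"][:2],z0],rate=.05)
        arm.move_j(arm.solve_ik(p,R))
        hit=arm.move_linear([p[0],p[1],.1145],rate=.03,f_stop=7)
        s=arm.read_state(); print(y,hit,np.round(s["tool_pos"],4),np.round(s["force"],1),np.round(s["ft_torque"],2),round(s["clock"],2),flush=True)
        if s["tool_pos"][2]<.121: return y
E
python3 -c "
from scan import *
print(scan([-80,-70,-60,-100,-110,-120]))"
```

```text
-80 True [ 0.485  -0.2886  0.126 ] [-1.3  0.4  6.5] [0.25 0.36 0.03] 8.9
-70 True [ 0.4854 -0.2886  0.126 ] [-1.2  0.9  5.9] [ 0.17  0.32 -0.03] 9.68
-60 True [ 0.4858 -0.2884  0.126 ] [-0.3  0.2  5.6] [ 0.2   0.35 -0.05] 10.45
-100 True [ 0.4843 -0.2886  0.126 ] [-1.6  0.6  6.2] [ 0.3   0.28 -0.02] 11.63
-110 True [ 0.484  -0.2886  0.126 ] [-0.1  0.5  6.8] [ 0.27  0.25 -0.03] 12.41
-120 True [ 0.4836 -0.2884  0.126 ] [-1.4  1.1  5.1] [ 0.2   0.27 -0.03] 13.18
None
```

```bash
python3 - <<'E'
from h import *
from workcell import arm,vision
import pickle
p,R=pose(-90,.1275)
arm.move_linear([*arm.read_state()["tool_pos"][:2],.1275],rate=.05)
arm.move_j(arm.solve_ik(p,R)); arm.pause(.2)
st=arm.read_state(); T=np.array(st["tool_pos"]); U=T[2]-.0421; print(T.round(4),np.round(st["force"],1),np.round(st["ft_torque"],2))
s=vision.snapshot("side"); pickle.dump(s,open("side2.pkl","wb"))
print("pred L,R",proj(s,[T[0]-.023,T[1]+.0022,U+.007]),proj(s,[T[0]+.023,T[1]+.0022,U+.007]),"front bottom",proj(s,[T[0],T[1]+.0022-.023,U]))
print("collar front",proj(s,[.4845,-.2863-.0165,.073]), "L,R",proj(s,[.468,-.2863,.073]),proj(s,[.501,-.2863,.073]))
cv2.imwrite("pics/side2.png",crop(s["color"],285,268,20,20,15))
E
```

```text
[ 0.4845 -0.2885  0.1274] [ 0.5  0.1 -0. ] [0.11 0.14 0.  ]
pred L,R [272.71035575 273.04205967] [296.3686336 271.9333432] front bottom [285.11317513 282.99559641]
collar front [285.08519228 285.68496368] L,R [276.32058297 280.55427376] [293.11881989 279.7423042 ]
```

View pics/side2.png

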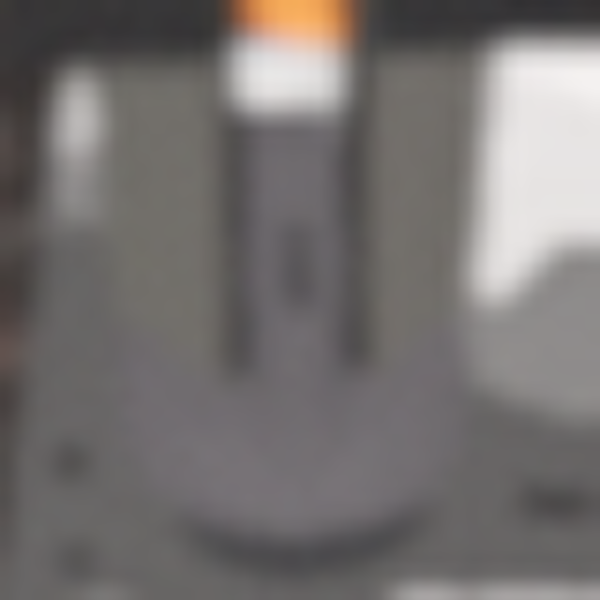

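Side crop: skirt at u 273–295.7 over the collar crescent at u 285, so the knob is roughly centred. The contact height was the same at every yaw, which is the plain rim on the tip, so these yaws are wrong. The top face's centroid shift and the brightness step in the side view both point to about −143°. I'll try that via the other wrist wrap.

```bash
python3 - <<'E'
from scan import *
p,R=pose(-143,.135)
arm.move_linear([*arm.read_state()["tool_pos"][:2],.135],rate=.08)
q=np.array(arm.read_state()["joint_positions"]); q[5]=-150; arm.move_j(q)   # unwind j6 to the other wrap
print(np.round(arm.solve_ik(p,R),1))
print(scan([-143,-151,-135,-159,-167]))
E
```

```text
[ -38.6   30.    90.5   -0.    59.4 -165.6]
-143 True [ 0.483  -0.2879  0.1259] [-1.1 -0.2  6. ] [0.24 0.21 0.03] 19.62
-151 True [ 0.4828 -0.2875  0.1259] [-1.3  0.3  4.9] [ 0.24  0.15 -0.02] 20.37
-135 True [ 0.4831 -0.288   0.126 ] [-0.4  0.1  6.2] [0.24 0.17 0.06] 21.23
-159 True [ 0.4826 -0.2872  0.1259] [-0.   0.3  4.8] [0.15 0.17 0.02] 22.19
-167 True [ 0.4826 -0.2869  0.1258] [-0.3  0.2  5.5] [0.24 0.08 0.01] 22.93
None
```

```bash
python3 - <<'E'
from h import *
from workcell import arm,vision
import pickle
st=arm.read_state(); T=np.array(st["tool_pos"]); U=T[2]-.0421
s=vision.snapshot("side"); pickle.dump(s,open("side3.pkl","wb")); t=vision.snapshot("top"); pickle.dump(t,open("top3.pkl","wb"))
print(T)
g=cv2.cvtColor(s["color"],cv2.COLOR_BGR2GRAY)
print("cols 268-301")
for v in range(264,292): print(v,g[v,268:302])
C=T[:2]+[.0021,.0005]
f=lambda z,r,a:proj(s,[C[0]+r*np.cos(a),C[1]+r*np.sin(a),z])
th=np.linspace(0,6.28,200); P=np.array([f(z,.023,a) for z in(U,U+.014) for a in th]); print("pred skirt u",P[:,0].min(),P[:,0].max(),"v max",P[:,1].max())
a,b=crop(s["color"],285,268,20,20,10),crop(t["color"],409,247,20,20,10); cv2.imwrite("pics/c3.png",np.hstack([a,b]))
E
```

```text
[ 0.48256008 -0.28692913  0.12583042]
cols 268-301
264 [ 97 104 108 111 110 108 107 113 124 132 131 124 113 109 114 121 121 116
 113 113 115 113 112 112 113 113 111 112 112 113 112 112 112 112]
265 [ 96 105 109 114 115 115 110 111 119 126 124 115 103  96 101 111 114 113
 112 112 112 113 112 112 111 113 113 113 112 112 112 111 113 111]
266 [ 97 104 109 113 112 114 111 111 114 116 108  97  82  78  86 101 111 113
 113 112 112 111 112 112 113 113 112 112 113 111 111 111 110 111]
267 [ 97 106 108 111 113 112 110 110 110 110 102  87  72  74  86 102 110 113
 112 113 112 112 113 111 111 112 111 111 111 110 112 112 115 118]
268 [ 99 104 108 110 113 112 110 110 111 112 105  94  85  86  99 108 112 113
 112 111 112 113 113 112 113 112 114 114 116 119 127 137 147 154]
269 [100 105 107 110 112 111 110 109 111 112 110 106 103 103 108 113 112 112
 112 112 112 113 112 113 112 112 118 130 142 155 171 185 194 200]
270 [102 105 106 112 113 112 110 108 110 112 112 112 109 110 111 113 112 112
 112 113 113 111 112 112 112 114 129 155 176 189 203 216 223 225]
271 [100 103 108 112 114 115 112 109 110 113 113
[... 2325 characters left out ...]
 101 109 140 175 194 202 204 202 199 202 205 206 205 205]
288 [119 122 123 123 121 114 106 103 102 103 103 104 105 105 104 104 110 125
 131 115 103 119 160 194 207 208 205 197 193 200 204 205 205 205]
289 [136 139 140 140 139 128 111  99  95  96 102 104 106 104 104 104 113 134
 141 122 104 117 156 192 206 209 205 199 196 202 205 205 204 205]
290 [143 145 147 147 143 133 114  98  89  91 102 104 103 103 103 104 108 118
 121 111 100 105 136 177 203 208 207 204 203 204 205 205 204 204]
291 [146 147 146 147 145 138 124 109  99  98 102 104 104 103 104 102 102 103
 104 106 101 102 122 167 200 209 208 207 206 206 205 204 204 204]
pred skirt u 272.7400569445296 296.50946383213 v max 283.6987133844068
```

View pics/c3.png

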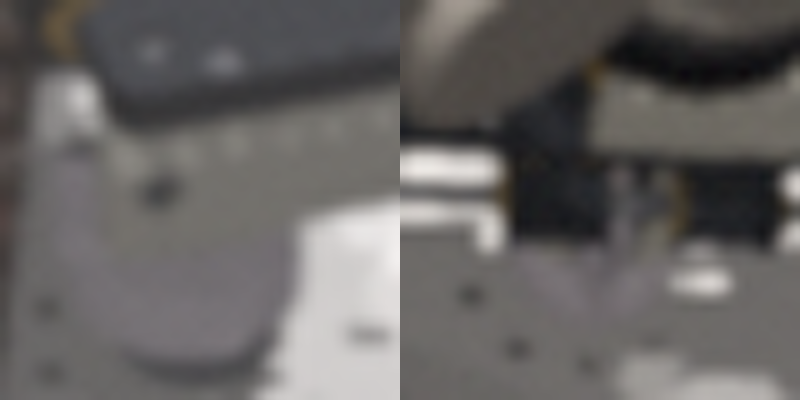

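The right skirt edge at u = 294.65 (I had predicted 296.5) shows two things: the knob sits about 1.2 mm higher in the hand, so contact was exactly at the 85 mm tip, and its along-bar offset is about −0.5 mm rather than +2.2 mm. All my tries were therefore 2.7 mm off-centre. I correct that and rescan around −143°.

```bash
sed -i 's/^A=.*/A=np.array([.4847,-.2867]); OFF=-.0005/' h.py; sed -i 's/\.1145\],rate=.03,f_stop=7/.1125],rate=.04,f_stop=8/' scan.py; python3 - <<'E'
from scan import *
print(scan([-152,-143,-134],z0=.1268))
E
```

```text
-152 True [ 0.4847 -0.2866  0.1251] [-2.9 -0.1  6. ] [0.05 0.52 0.05] 23.85
-143 True [ 0.4852 -0.2866  0.1253] [-1.2  0.4  5.3] [ 0.14  0.29 -0.04] 24.58
-134 True [ 0.4845 -0.2861  0.124 ] [-2.  -0.3 -0.1] [ 0.11  0.35 -0.01] 25.32
None
```

```bash
python3 - <<'E'
from scan import *
def rep(tag,h=None):
    s=arm.read_state(); print(tag,h,np.round(s["tool_pos"],4),np.round(s["force"],1),np.round(s["ft_torque"],2),round(s["clock"],2),round(s["joint_positions"][5],1),flush=True)
rep("now")
p,R=pose(-134,.1125)
rep("press",arm.move_linear(p,rate=.04,f_stop=10))
E
```

```text
now None [ 0.4845 -0.2861  0.124 ] [-2.  -0.3 -0.1] [ 0.11  0.35 -0.01] 25.32 -174.2
press True [ 0.4846 -0.2861  0.1231] [-2.   1.7  5.9] [0.32 0.43 0.01] 25.53 -174.2
```

```bash
python3 - <<'E'
from scan import *
def rep(tag,h=None):
    s=arm.read_state(); print(tag,h,np.round(s["tool_pos"],4),np.round(s["force"],1),np.round(s["ft_torque"],2),round(s["clock"],2),flush=True)
    return s["tool_pos"][2]
z=.1231
for yaw,dx,dy in((-134,-.0008,.0004),(-131,-.0008,.0004)):
    p,R=pose(yaw,z+.0003,dx,dy); arm.move_j(arm.solve_ik(p,R))
    z=(rep((yaw,dx,dy),arm.move_linear([p[0],p[1],.1125],rate=.04,f_stop=10)))
    if z<.118: break
E
```

```text
(-134, -0.0008, 0.0004) True [ 0.4844 -0.2861  0.1227] [-2.   1.8  5.7] [0.34 0.42 0.02] 25.99
(-131, -0.0008, 0.0004) True [ 0.4844 -0.2861  0.122 ] [-1.7  0.5  4.9] [ 0.3   0.29 -0.06] 26.45
```

```bash
python3 - <<'E'
from scan import *
def rep(tag,h=None):
    s=arm.read_state(); print(tag,h,np.round(s["tool_pos"],4),np.round(s["force"],1),np.round(s["ft_torque"],2),round(s["clock"],2),round(s["finger_gap"],4),flush=True)
arm.set_gripper(0,50)
p,R=pose(-131,.1125,-.0008,.0004)
rep("push",arm.move_linear(p,rate=.04,f_stop=20))
E
```

```text
push True [ 0.4839 -0.2854  0.1179] [ 2.5 -1.1 -7.9] [-0.07 -0.31 -0.02] 26.88 0.0123
```

```bash
python3 - <<'E'
from scan import *
def rep(tag,h=None):
    s=arm.read_state(); print(tag,h,np.round(s["tool_pos"],4),np.round(s["force"],1),np.round(s["ft_torque"],2),round(s["clock"],2),round(s["finger_gap"],4),flush=True)
p,R=pose(-131,.1125,-.0008,.0006)
rep("push",arm.move_linear([.4840,-.2858,.1125],rate=.04,f_stop=25))
E
```

```text
push True [ 0.4843 -0.2852  0.1139] [0.3 0.7 4.4] [ 0.2  -0.01  0.06] 27.12 0.0125
```

```bash
sed -i 's/^A=.*/A=np.array([.4845,-.2852]); OFF=0/' h.py; python3 - <<'E'
from scan import *
def rep(tag,h=None):
    s=arm.read_state(); print(tag,h,np.round(s["tool_pos"],4),np.round(s["force"],1),np.round(s["ft_torque"],2),round(s["clock"],2),round(s["finger_gap"],4),round(s["joint_positions"][5],1),flush=True)
arm.set_gripper(.085)
q=np.array(arm.read_state()["joint_positions"]); p,R=pose(49,.1145)
k=arm.solve_ik(p,R); print(np.round(k,1))
if abs(k[5]-q[5])<190: arm.move_j(k)
rep("turned")
arm.set_gripper(0,25); rep("grip")
E
```

```text
[-38.3  31.5  91.7  -0.   56.8   2.7]
turned None [ 0.4845 -0.2852  0.1145] [ 0.  -1.   0.1] [-0.09  0.1  -0.05] 30.99 0.0847 2.7
grip None [ 0.4845 -0.2852  0.1145] [-0.4  0.9 -1.3] [-0.1   0.08  0.03] 32.11 0.0127 2.7
```

```bash
python3 - <<'E'
from scan import *
from workcell import vision
import pickle
def rep(tag,h=None):
    s=arm.read_state(); print(tag,h,np.round(s["tool_pos"],4),np.round(s["force"],1),np.round(s["ft_torque"],2),round(s["clock"],2),round(s["finger_gap"],4),round(s["joint_positions"][5],1),flush=True)
p,R=pose(177,.1143)
arm.move_j(arm.solve_ik(p,R)); rep("off")
arm.set_gripper(.05); rep("open")
s=vision.snapshot("side"); cv2.imwrite("pics/side4.png",crop(s["color"],290,265,25,25,12))
E
```

```text
off None [ 0.4858 -0.2846  0.1145] [ 4.5  2.5 -1.7] [ 0.55 -0.98 -0.06] 34.03 0.013 -125.3
open None [ 0.4845 -0.2852  0.1143] [-0.5 -0.4  0.1] [0.01 0.03 0.05] 34.82 0.0505 -125.3
```

View pics/side4.png

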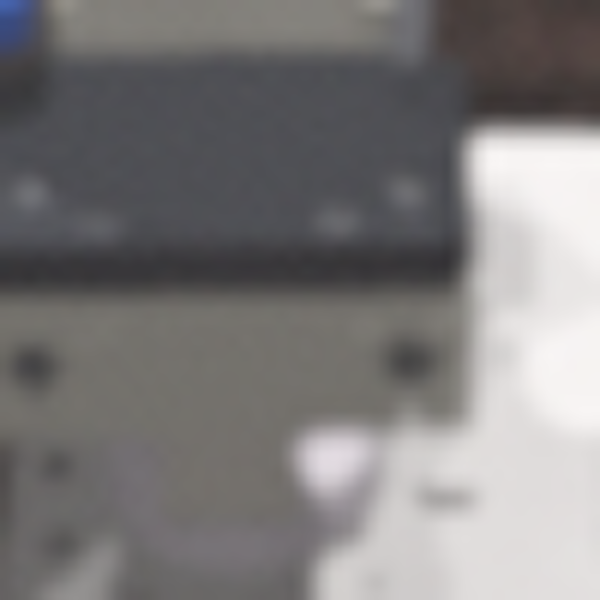

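The skirt sits low on its seat behind the open finger, and the off mark is at crop (445,497). I retreat and check.

```bash
python3 - <<'E'
from scan import *
from workcell import vision
arm.move_linear([.4845,-.2852,.21],rate=.12)
q=np.array(arm.read_state()["joint_positions"]); q[0]+=30; arm.move_j(q)
a=vision.snapshot("side"); b=vision.snapshot("top")
cv2.imwrite("pics/f.png",np.hstack([crop(a["color"],290,270,20,20,19),crop(b["color"],408,248,20,20,19)]))
for S in(a,b): print(proj(S,[.4845+.0265,-.2852-.002,.103]),proj(S,[.4845,-.2852,.111]),proj(S,[.5175,-.2882,.07]))
print(arm.read_state()["clock"])
E
```

```text
[298.2103053  267.85160522] [284.42464882 264.57759764] [301.53966449 281.13810308]
[409.89935267 240.32824601] [407.63747887 247.39083745] [409.04559643 243.20716141]
37.0333
```

View pics/f.png

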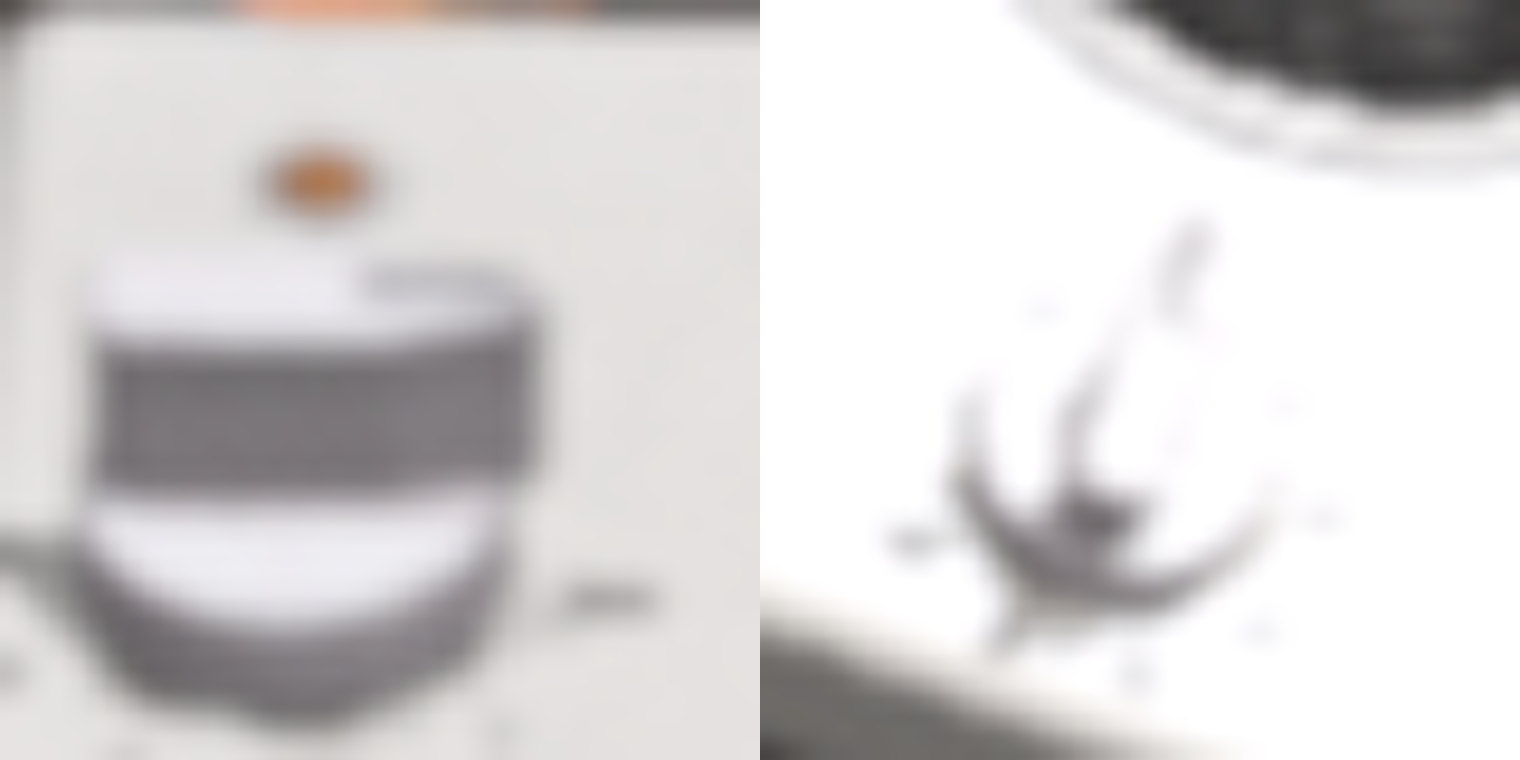

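The knob sits home: bar top at side crop (274,300), as predicted. Its nose and dark line point at the off mark, top crop (1190,240). This composite came out larger than the 800 x 600 limit, which was my slip. Handing in.

```bash
python3 -c "
from workcell import arm
print(arm.sign_off())"
```

```text
the job is handed in; nothing more can be done
None
```

The knob is seated on the spindle, turned back so its nose points at the off mark, released with the arm clear, and handed in at about 37 s of the 43 s allowed; no verdict came back, and I did not look at the bystanders again at the end.

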